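# Top up the module column and level the shelf

## Task

Stack the loose closed grey module squarely on top of the two modules already on the shelf and let go of it; then lay the spirit level lengthwise flat on the clear middle of the shelf and let go of it. With the level lying there, turn the red wing-headed levelling foot until the bubble is centred between its lines, then press the level down firmly (about 10 N, not over 35 N) on its middle and finish while still pressing, with the bubble still centred. Leave the wrench, screwdriver, spool, tin and steel collar alone.

Things in the scene. Friction and masses are not known exactly. Their poses are not given: they have to be found in the camera images.
- module: Loose closed module: grey plastic box with an orange band round it and an orange panel on top, 110 (x) x 56 (y) x 45 (z) mm, 0.35 to 0.65 kg. Origin: centre of its underside, z up. It stands upright on the table at the left or right of the shelf. Half-turned about z it is the same.
- column_top (a point): Centre of the top face of the column of two identical fixed modules on the shelf's hinged end, about 165 mm above the table; the loose module's underside centre belongs here. Axes are the shelf's: x across it (away from the robot at yaw 0), y along it towards the hinged end, z square to the plate. The modules' 110 mm sides lie along x. The column's near side is 142 mm in +y from shelf_mid.
- level: Loose yellow spirit level, a bar 200 (x) x 26 (y) x 40 (z) mm, 0.45 kg. Origin: centre of its underside, z up. A flat black rubber thumb pad 60 mm long lies in the middle of its top, 40 mm above the origin. Its yellow-green vial is centred 65 mm towards its own +x end. It may be laid either way round. Starts on the table at the left or right of the shelf, roughly pointing away from the robot.
- bubble (a joint): White bubble in the level's vial, which runs on an arc of 250 mm radius: value in rad, 0.01 = 2.5 mm of travel along the level's x axis; 0 = centred, positive towards its +x end, limits +-0.08. Black lines stand 10.5 mm either side of centre; the bubble is 17 mm long. It moves to the higher end, about 1.6 mm per milliradian of slope, and settles in about a second. Centred: within 3.5 mm (0.014).
- shelf_mid (a point): Middle of the clear part of the shelf, on its upper surface, about 75 mm above the table. The shelf is a light grey steel plate 140 (x) x 440 (y) mm on a black plinth 150 x 460 mm; axes x across, y along it towards the hinged end with the column, z square to the plate. Clear from y = -0.17 to +0.14 here. It starts low at the foot end by 4 to 11 mrad and has no slope across.
- foot_grip (a point): Gripping point on the turning axis of the levelling foot: in a red upright wing grip, 40 mm above the shelf plate, 200 mm in -y from shelf_mid. The wing is 50 mm long along this point's x axis, 14 mm thick along its y, and spans from 26 mm below the point to 12 mm above it; under it is a black disc of 46 mm diameter, 10 mm thick. It rises with the shelf, about 2.5 mm for each radian.
- tray: The shelf plate with the two fixed modules; origin on the hinge line, 212 mm in +y from shelf_mid and 20 mm below the plate's upper surface; axes as shelf_mid. The levelling foot holds up its other end.
- foot_base (a point): Where the levelling foot's turning axis meets the shelf's upper surface, 40 mm under foot_grip. The foot turns stiffly (0.12 N m) and stays where it is left. Clockwise seen from above raises the foot end: about 6 mrad of slope, or 10 mm of bubble, for each radian. Level is 0.7 to 1.8 rad clockwise from the start; stops are 2.4 rad before level and 1.3 rad beyond.
- wrench: Bystander, leave alone: steel wrench lying near the robot on its left.
- screwdriver: Bystander, leave alone: screwdriver lying near the robot, right of centre.
- spool: Bystander, leave alone: empty plywood spool, 110 mm wide, 70 mm tall, beyond the shelf.
- tin: Bystander, leave alone: tin with a blue band, 68 mm wide, 80 mm tall, beyond the shelf.
- collar: Bystander, leave alone: steel collar, 70 mm wide, 20 mm tall, left beyond the shelf.
Things that resemble listed ones, but are neither listed nor needed, are in the scene too. Of the things that look like the level, the smaller one is meant.

How it is judged:
On the way, in this order (a step that is already met when the one before it is completed fails the run):
1. the module stands squarely on the column, let go (x of module in the frame of column_top between -0.008 and 0.008 m and y of module in the frame of column_top between -0.008 and 0.008 m and z of module in the frame of column_top between -0.004 and 0.004 m and angle between the x axis of module and the x axis of column_top, either way round below 0.12 rad and angle between the z axis of module and the z axis of column_top, either way round below 0.04 rad and contact force between each of the fingers, the arm and module below 0.2 N and linear speed of module below 0.02 m/s), for 0.2 s.
2. the level lies lengthwise flat on the shelf's clear middle, let go, the shelf still out of level (x of level in the frame of shelf_mid between -0.056 and 0.056 m and y of level in the frame of shelf_mid between -0.07 and 0.07 m and z of level in the frame of shelf_mid between -0.003 and 0.003 m and angle between the x axis of level and the y axis of shelf_mid, either way round below 0.17 rad and angle between the z axis of level and the z axis of shelf_mid, either way round below 0.02 rad and angle between level's own z axis and vertical below 0.04 rad and contact force between each of the fingers, the arm and level below 0.2 N and linear speed of level below 0.02 m/s and angle between shelf_mid's own z axis and vertical above 0.0031 rad), for 0.2 s.
3. the foot is turned until the shelf is level and the bubble rests centred (x of level in the frame of shelf_mid between -0.056 and 0.056 m and y of level in the frame of shelf_mid between -0.07 and 0.07 m and z of level in the frame of shelf_mid between -0.003 and 0.003 m and angle between the x axis of level and the y axis of shelf_mid, either way round below 0.17 rad and angle between the z axis of level and the z axis of shelf_mid, either way round below 0.02 rad and angle between level's own z axis and vertical below 0.04 rad and value of joint bubble between -0.014 and 0.014 rad and angle between shelf_mid's own z axis and vertical below 0.003 rad and velocity of joint bubble between -0.06 and 0.06 rad/s), for 0.3 s.
At the end, for the whole second after the job is handed in: Module on the column, flush within 8 mm and 0.12 rad, untouched; level flat and lengthwise (0.17 rad) within 56 mm across and 70 mm along of the clear middle; bubble within 3.5 mm of centre, shelf within 3 mrad of level; robot still pressing, level bearing on the shelf with 8 to 40 N (x of module in the frame of column_top between -0.008 and 0.008 m and y of module in the frame of column_top between -0.008 and 0.008 m and z of module in the frame of column_top between -0.004 and 0.004 m and angle between the x axis of module and the x axis of column_top, either way round below 0.12 rad and angle between the z axis of module and the z axis of column_top, either way round below 0.04 rad and contact force between each of the fingers, the arm and module below 0.2 N and x of level in the frame of shelf_mid between -0.056 and 0.056 m and y of level in the frame of shelf_mid between -0.07 and 0.07 m and z of level in the frame of shelf_mid between -0.003 and 0.003 m and angle between the x axis of level and the y axis of shelf_mid, either way round below 0.17 rad and angle between the z axis of level and the z axis of shelf_mid, either way round below 0.02 rad and angle between level's own z axis and vertical below 0.04 rad and value of joint bubble between -0.014 and 0.014 rad and angle between shelf_mid's own z axis and vertical below 0.003 rad and contact force between any of the fingers, the arm and level above 2 N and contact force between level and tray between 8 and 40 N); the arm keeps its last pose, push and grip.
It fails at once if a bystander (wrench, screwdriver, spool, tin or collar) is moved more than 30 mm (distance of any of wrench, screwdriver, spool, tin, collar from where it was at the start of the episode above 0.03 m).
It also fails if it takes over 72 s, if anything falls off the work surface, if the arm or the gripper's body presses on something with over 40 N, if the wrist force passes 120 N, or if a joint passes its speed limit or range.

## Robot

A 6-joint arm with a two-finger parallel gripper is mounted at the origin on the work surface. World frame = base frame: x ahead of the robot, y to its left, z up, the work surface at z = 0. Lengths are in m, angles in rad, forces in N, time in s.
With the tool pointing down it reaches from about 0.35 to 0.85 m from the base axis. Payload 8.1 kg.
Tool frame: the origin (TCP) lies between the finger pads; the fingertips stand 11 mm ahead of it and the grasp point (between the pads) lies 8 mm behind it; y points along the fingers, x is the direction in which the jaws open and shut, and the axes are right-handed (so a half turn about y gives the same grasp; the last joint's range is limited). The gripper opens to 93 mm and grips with 3 to 60 N. Pads are 15 mm wide; open, the fingers measure 128 mm over their backs; the gripper's body (75 mm by 188 mm) begins 65 mm behind the grasp point.
Start: joints at [1.03, 0.13, 1.488, -0, 1.523, -0.085], TCP at [0.264, 0.539, 0.23] pointing down, gripper open.
Joint ranges: [-2.96, 2.96], [-0.89, 2.26], [0.02, 2.5], [-1.34, 4.48], [0, 2.73], [-2.66, 2.66]. Speed limits (rad/s): [2.39, 2.39, 2.79, 3.14, 3.14, 3.14].

## Interface

Orientations are given as a rotation vector (axis times angle).
In Python, from plant import readout, optics, robot gives the robot as it stands.
- The arm moves only by the shell command python3 -m creep 'ROWS' [FORCE]. ROWS is JSON, a list that holds one entry, the list of rows, each a list of 7 numbers: the closure, from 0 (fully open) to 1 (shut), then the shift along the tool's x, y, z in cm, then the turn, a rotation vector about the tool's x, y, z in degrees. In form: [[[grip, x, y, z, wx, wy, wz], ...]]. A call has exactly 8 rows; each row shifts and turns the pose as measured when the row begins, along the tool's axes as they then stand; what a row does not reach is not made up. A row lasts 1/10 s, in which the tool goes at most 50 mm and 8.59 degrees, less where a joint would pass 70% of its speed; a pose out of reach is approached as far as the arm can. A call is refused whole if a number of a shift passes 5 or a number of a turn 8.59, either way. A call with a gripper value outside its range is refused whole. The fingers move at their own pace and stop on an object; FORCE is the grip in N (left out, the last holds). Time passes only in rows, so rows that do not move let the fingers close, or fill a call up. It gives the time, the measured TCP pose, the force and the opening at its end, in the units of the state.
- readout.read_state(): the state, without advancing time (a new reading comes with each control period).
- optics.read_camera(name): name is "side" or "top" or "wrist"; returns a dict with "frame" (400x640x3 uint8, red, green, blue), "depth" (400x640 float32, m along the optical axis (not along the pixel's ray), 0 where there is no reading), "intrinsics" (3x3 intrinsics, pixels), "R" (3x3) and "t" (3): a world point X has camera coordinates R X + t. Camera axes: x right, y down, z forward; pixel columns grow to the right and rows downward; lengths in m; the calibration is good to about 2 mm. A picture is of the moment at which its call begins.
- robot.close_job(): hands the job in, once; it reports no verdict.
The state is a dict: "t": time; "q": joint angles; "dq": joint speeds; "joint_torque": joint torques, N m; "tool_pos": TCP position; "orientation": TCP orientation; "force": force on the tool from outside, world axes, zero at the start; "wrist_torque": the same for the moment, N m; "opening": finger opening in m.
Only numpy, scipy, OpenCV 4.12 (cv2) and the standard library are available. Lean on these libraries where they do the work, as an engineer would, in place of code of your own. Each camera call takes 0.05 s, during which the arm holds its last target. There are 200 camera calls.

## Working session

There is one attempt and no reset: what is moved stays moved. The work goes in short steps, Python scripts to look and compute and a shell command to move; the robot and the scene stay as the last step left them, time stands still between calls to the robot, and variables do not carry over. Pictures are saved under pics/ and viewed, about 8 in all and at most 12, crops included, and the job is handed in when it is done.

```bash
ls; mkdir -p pics; cat > h.py <<'E'
import numpy as np, cv2
from plant import readout, optics, robot
from scipy.spatial.transform import Rotation as Ro
def cam(n):
    c=optics.read_camera(n); return c
def pts(c):
    d=c["depth"];K=c["intrinsics"];v,u=np.mgrid[:d.shape[0],:d.shape[1]]
    P=np.stack([(u-K[0,2])/K[0,0]*d,(v-K[1,2])/K[1,1]*d,d],-1)
    return (P-c["t"])@c["R"]   # R^T (p-t)
def save(c,f): cv2.imwrite("pics/"+f,c["frame"][:,:,::-1])
E
python3 - <<'E'
from h import *
s=readout.read_state();print(s)
for n in("top","side"):
    c=cam(n);save(c,n+"0.png");np.savez(n+"0.npz",**{k:c[k] for k in c})
    print(n,-c["R"].T@c["t"],c["R"],c["intrinsics"])
E
```

```text
pics
{'t': 0.0, 'q': array([ 1.02959985e+00,  1.31124215e-01,  1.48927061e+00, -2.80361726e-05,
        1.52298278e+00, -8.53961695e-02]), 'dq': array([ 6.76643001e-05, -1.19329516e-03,  1.47268407e-03, -1.15964416e-04,
        2.47449304e-03,  1.45211203e-03]), 'joint_torque': array([ 4.77440146e-03, -5.59823227e+01, -4.91779232e+01,  7.75519735e-02,
        3.52216687e-02, -5.76248203e-05]), 'tool_pos': array([0.26381672, 0.53828749, 0.22861425]), 'orientation': array([-1.39186262, -0.86606504,  0.86865035]), 'force': array([-0.12996842,  0.00129229,  0.76150066]), 'wrist_torque': array([-0.06092394,  0.00818382,  0.01723411]), 'opening': 0.0930808785758548}
top [ 0.19587754 -0.02523137  1.67817483] [[ 0.01745877 -0.99984454 -0.00246909]
 [-0.97943253 -0.01660577 -0.20108745]
 [ 0.20101519  0.00592904 -0.97957018]] [[516.69355943   0.         316.85195834]
 [  0.         516.69355943 193.32654405]
 [  0.           0.           1.        ]]
side [ 0.36443685 -1.11084003  0.99059292] [[ 0.99420132 -0.10680915  0.01247128]
 [-0.05362678 -0.59297933 -0.80342995]
 [ 0.09320888  0.79810233 -0.59526866]] [[408.0444857    0.         318.93024878]
 [  0.         408.0444857  198.47191631]
 [  0.           0.           1.        ]]
```

View pics/top0.png

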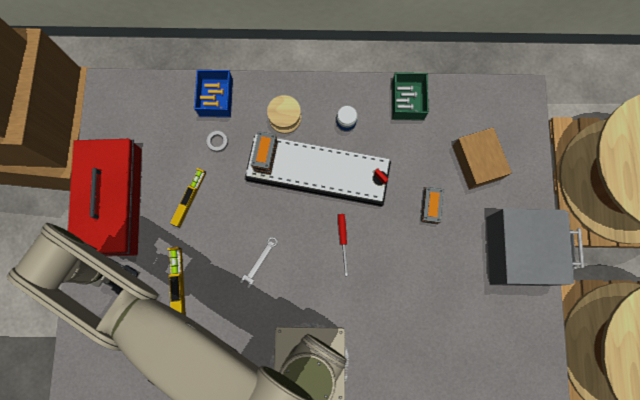

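View pics/side0.png

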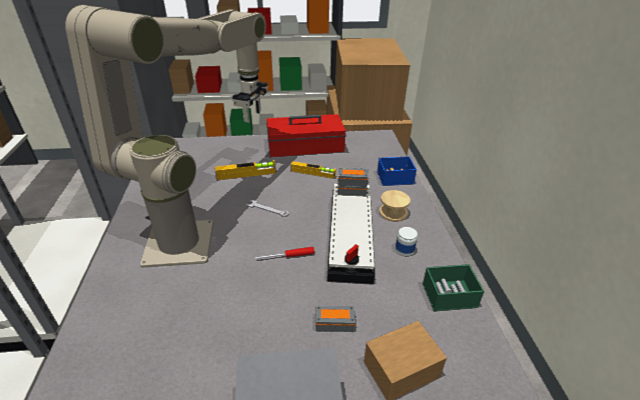

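```bash
python3 - <<'E'
from h import *
print(Ro.from_rotvec(readout.read_state()["orientation"]).as_matrix().round(3))
c=dict(np.load("top0.npz"));P=pts(c);hsv=cv2.cvtColor(c["frame"],cv2.COLOR_RGB2HSV)
for name,lo,hi in(("orange",(5,120,90),(18,255,255)),("yellow",(20,120,90),(35,255,255)),("red",(0,140,80),(4,255,255)),("red2",(172,140,80),(180,255,255))):
    m=cv2.inRange(hsv,np.array(lo),np.array(hi))
    n,l,st,ce=cv2.connectedComponentsWithStats(m)
    for i in range(1,n):
        if st[i,4]<60: continue
        q=P[(l==i)&(c["depth"]>0)]
        if len(q)<20: continue
        zt=np.percentile(q[:,2],90); t=q[abs(q[:,2]-zt)<.006]
        r=cv2.minAreaRect((t[:,:2]*1000).astype(np.float32))
        print(name,ce[i].round(),st[i,4],"z",zt.round(3),np.round(r[0],0),np.round(r[1],0),round(r[2],1))
E
```

```text
[[ 0.44  -0.001 -0.898]
 [ 0.898 -0.001  0.44 ]
 [-0.002 -1.     0.   ]]
orange [22. 89.] 1853 z -0.079 [ 942. 1073.] [451.  95.] 0.2
orange [ 58. 143.] 1241 z -0.409 [ 930. 1148.] [298. 498.] 85.9
orange [563. 134.] 714 z -0.61 [  934. -1147.] [222.  93.] 0.5
orange [587. 122.] 138 z -0.61 [ 1032. -1270.] [36. 84.] 21.3
orange [484. 156.] 1780 z 0.095 [ 654. -545.] [158. 120.] 18.9
orange [263. 149.] 256 z 0.169 [640. 151.] [31. 80.] 80.1
orange [572. 217.] 381 z -0.612 [  631. -1127.] [230.  48.] 23.6
orange [433. 204.] 230 z 0.051 [ 502. -389.] [30. 79.] 83.6
orange [600. 241.] 225 z -0.612 [  478. -1273.] [90. 54.] 81.8
orange [629. 245.] 69 z -0.611 [  458. -1401.] [14. 75.] 0.8
orange [570. 296.] 429 z -0.613 [  206. -1113.] [141.  55.] 0.1
orange [592. 285.] 193 z -0.611 [  274. -1222.] [52. 87.] 1.1
orange [574. 393.] 121 z -0.611 [ -166. -1097.] [85. 33.] 35.4
yellow [178. 214.] 207 z 0.044 [459. 428.] [28. 75.] 67.9
yellow [176. 305.] 120 z 0.055 [170. 414.] [40. 35.] 84.7
red [100. 193.] 5746 z 0.124 [501. 657.] [357. 179.] 2.6
red [381. 175.] 70 z 0.129 [ 577. -212.] [46. 13.] 42.1
red [342. 229.] 209 z 0.03 [420. -98.] [97. 20.] 4.9
```

The top view shows the column (263,150), the loose module (433,204) right of the shelf and the red wing (381,177). There are two yellow levels, at (187,197) and at (176,280), which is larger. The side view agrees with this.

```bash
python3 - <<'E'
from h import *
c=dict(np.load("top0.npz"));P=pts(c);g=c["frame"].astype(int)
X,Y,Z=P[...,0],P[...,1],P[...,2]
def rect(n,m):
    q=P[m];r=cv2.minAreaRect((q[:,:2]*1000).astype(np.float32))
    print(n,m.sum(),"z",np.median(q[:,2]).round(4),np.round(r[0],0),np.round(r[1],0),round(r[2],1),"med",np.median(q[:,:2],0).round(3))
def big(m):
    n,l,st,ce=cv2.connectedComponentsWithStats(m.astype(np.uint8));i=1+np.argmax(st[1:,4]);return l==i
R=lambda x0,x1,y0,y1:(X>x0)&(X<x1)&(Y>y0)&(Y<y1)&(c["depth"]>0)
pl=big(R(.45,.75,-.3,.25)&(Z>.06)&(Z<.09)&(g.min(-1)>150));rect("plate",pl)
q=P[pl];A=np.c_[q[:,:2],np.ones(len(q))];print("plane",np.linalg.lstsq(A,q[:,2],rcond=None)[0])
print("table z",np.median(Z[R(.3,.4,-.3,-.15)]))
rect("col",big(R(.55,.75,.08,.25)&(Z>.155)&(Z<.19)))
rect("module",big(R(.4,.6,-.48,-.3)&(Z>.035)&(Z<.07)))
rect("level1",big(R(.33,.6,.33,.5)&(Z>.03)&(Z<.06)))
rect("level2",big(R(.0,.31,.33,.5)&(Z>.03)&(Z<.08)))
rect("wing",big(R(.5,.66,-.27,-.15)&(Z>.1)&(Z<.15)))
rect("all foot",big(R(.5,.66,-.27,-.15)&(Z>.095)&(Z<.15)))
vm=(g[...,1]>g[...,0]+10)&(g[...,1]>150)&(g[...,2]<150)&R(.33,.6,.33,.5);rect("vial",vm)
E
```

```text
plate 4509 z 0.0739 [612. -13.] [444. 142.] 79.9 med [ 0.606 -0.041]
plane [0.00025604 0.00467335 0.07391924]
table z 0.00011037010307151613
col 661 z 0.165 [640. 151.] [ 57. 113.] 80.4 med [0.638 0.151]
module 608 z 0.0452 [ 502. -388.] [ 58. 113.] 83.1 med [ 0.499 -0.387]
level1 454 z 0.0392 [513. 407.] [ 30. 196.] 68.4 med [0.496 0.412]
level2 583 z 0.0497 [227. 423.] [166.  38.] 7.6 med [0.226 0.42 ]
wing 101 z 0.1227 [ 576. -213.] [50. 17.] 40.2 med [ 0.576 -0.212]
all foot 105 z 0.1226 [ 576. -213.] [50. 17.] 40.2 med [ 0.576 -0.211]
vial 56 z 0.0403 [465. 406.] [ 20. 276.] 77.2 med [0.561 0.386]
```

```bash
cat > d.py <<'E'
# d.py x y z theta_deg : what remains, turn first, then shift in turned tool axes (cm)
import sys; from h import *
x,y,z,th=map(float,sys.argv[1:5]); s=readout.read_state()
M=Ro.from_rotvec(s["orientation"]).as_matrix(); D=Ro.from_euler("z",th,degrees=True).as_matrix()@np.array([[1,0,0],[0,0,1],[0,-1,0]]).T.T
c,q=np.cos(np.radians(th)),np.sin(np.radians(th)); D=np.array([[c,0,-q],[q,0,c],[0,-1,0]])
print("t",round(s["t"],2),"pos",s["tool_pos"].round(4),"jaw",np.degrees(np.arctan2(M[1,0],M[0,0])).round(2),"open",round(s["opening"],4),"F",s["force"].round(1),"q1,6",np.degrees(s["q"][[0,5]]).round(0))
print("turn",np.degrees(Ro.from_matrix(M.T@D).as_rotvec()).round(2),"shift cm",(D.T@(np.array([x,y,z])-s["tool_pos"])*100).round(2))
E
python3 -m creep '[[[0,0,0,0,0,-6.4,0],[0,0,0,0,0,-6.4,0],[0,0,0,0,0,-6.4,0],[0,-4.46,0,-1.74,0,0,0],[0,-4.46,0,-1.74,0,0,0],[0,-4.46,0,-1.74,0,0,0],[0,-4.46,0,-1.74,0,0,0],[0,-4.46,0,-1.74,0,0,0]]]' 40
python3 d.py .502 -.388 .23 83.1
```

```text
t: 0.9
tool_pos: [0.3242, 0.3023, 0.222]
orientation: [-1.256, -1.126, 1.148]
force: [1.0, -0.8, 0.7]
opening: 0.0925
t 0.9 pos [0.3242 0.3023 0.222 ] jaw 84.4 open 0.0925 F [ 1.  -0.8  0.7] q1,6 [ 37. -48.]
turn [-0.43  1.3  -0.64] shift cm [-66.39  -0.8  -25.94]
```

```bash

python3 -m creep '[[[0,-4.3,-0.05,-1.7,0,0.2,0],[0,-4.3,-0.05,-1.7,0,0.2,0],[0,-4.3,-0.05,-1.7,0,0.2,0],[0,-4.3,-0.05,-1.7,0,0.2,0],[0,-4.3,-0.05,-1.7,0,0.2,0],[0,-4.3,-0.05,-1.7,0,0,0],[0,-4.3,-0.05,-1.7,0,0,0],[0,-4.3,-0.05,-1.7,0,0,0]]]' >/dev/null
python3 -m creep '[[[0,-4.3,-0.05,-1.7,0,0,0],[0,-4.3,-0.05,-1.7,0,0,0],[0,-4.3,-0.05,-1.7,0,0,0],[0,-4.3,-0.05,-1.7,0,0,0],[0,-4.3,-0.05,-1.7,0,0,0],[0,-4.3,-0.05,-1.7,0,0,0],[0,-4.3,-0.05,-1.7,0,0,0],[0,0,0,0,0,0,0]]]' >/dev/null
python3 d.py .502 -.388 .23 83.1
```

```text
t 2.5 pos [ 0.5032 -0.4007  0.2268] jaw 83.11 open 0.0933 F [-0.5  0.6 -0.5] q1,6 [ -43. -126.]
turn [-0.7   0.01 -0.46] shift cm [ 1.25 -0.32  0.27]
```

```bash

python3 -m creep '[[[0,0.65,0,0.1,-0.4,0,-0.3],[0,0.65,0,0.1,-0.3,0,-0.2],[0,0,0,0,0,0,0],[0,0,0,0,0,0,0],[0,0,0,0,0,0,0],[0,0,0,0,0,0,0],[0,0,0,0,0,0,0],[0,0,0,0,0,0,0]]]' >/dev/null
python3 d.py .502 -.388 .23 83.1
python3 - <<'E'
from h import *
c=cam("wrist");save(c,"w1.png");P=pts(c);Z=P[...,2];print(-c["R"].T@c["t"])
m=(Z>.035)&(Z<.06)&(abs(P[...,0]-.5)<.1)&(abs(P[...,1]+.388)<.1)
n,l,st,ce=cv2.connectedComponentsWithStats(m.astype(np.uint8));i=1+np.argmax(st[1:,4]);q=P[l==i]
print(ce[i],st[i],q[:,2].mean(),cv2.minAreaRect((q[:,:2]*1000).astype(np.float32)))
E
```

```text
t 3.3 pos [ 0.5028 -0.382   0.2278] jaw 83.3 open 0.0927 F [-0.1 -0.2 -0.7] q1,6 [ -42. -125.]
turn [0.11 0.2  0.13] shift cm [-0.61 -0.22  0.01]
[ 0.43063796 -0.37349585  0.38314134]
[311.6876144  178.90075249] [ 286  131   52   98 4917] 0.04559555686576776 ((499.7571716308594, -387.46051025390625), (56.53722381591797, 109.71741485595703), 83.17350769042969)
```

View pics/w1.png

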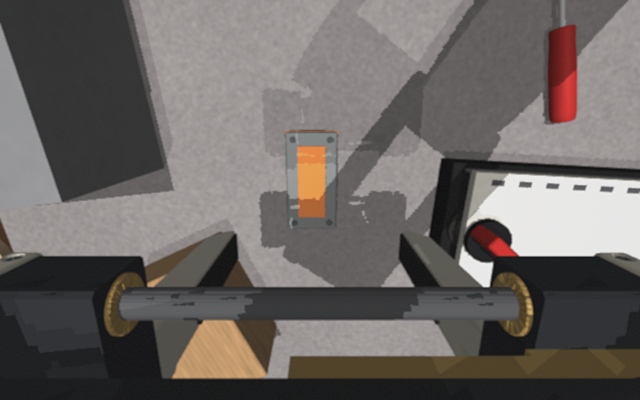

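Wrist view: the module (312,179) lies between the fingers, and its position agrees with the top view to 2 mm.

```bash

python3 -m creep '[[[0,-0.6,3,0.2,0,0,0],[0,0,4,0,0,0,0],[0,0,4,0,0,0,0],[0,0,4,0,0,0,0],[0,0,2,0,0,0,0],[0,0,1,0,0,0,0],[0,0,0,0,0,0,0],[0,0,0,0,0,0,0]]]' >/dev/null
python3 d.py .500 -.3875 .02 83.2
```

```text
t 4.15 pos [ 0.5027 -0.3905  0.0454] jaw 83.25 open 0.0933 F [ 0.6  0.4 -0.1] q1,6 [ -43. -126.]
turn [ 0.43  0.05 -0.12] shift cm [0.27 2.54 0.3 ]
```

```bash

python3 -m creep '[[[0,0.25,0.9,0.3,0.4,0,0],[0,0,0.9,0,0,0,0],[0,0,0.6,0,0,0,0],[0,0,0,0,0,0,0],[1,0,0,0,0,0,0],[1,0,0,0,0,0,0],[1,0,0,0,0,0,0],[1,0,0,0,0,0,0]]]' 40
python3 d.py .500 -.3875 .02 83.2
```

```text
t: 4.95
tool_pos: [0.5031, -0.3903, 0.0253]
orientation: [-1.273, -1.123, 1.124]
force: [0.7, 0.1, -0.2]
opening: 0.0657
t 4.95 pos [ 0.5031 -0.3903  0.0253] jaw 83.26 open 0.0657 F [ 0.7  0.1 -0.2] q1,6 [ -42. -126.]
turn [ 0.41  0.06 -0.42] shift cm [0.25 0.53 0.34]
```

```bash

python3 -m creep '[[[1,0,0,0,0,0,0],[1,0,0,0,0,0,0],[1,0,0,0,0,0,0],[1,0,0,0,0,0,0],[1,0,0,0,0,0,0],[1,0,-1,0,0,0,0],[1,0,-3,0,0,0,0],[1,0,-4,0,0,0,0]]]' 40
python3 -m creep '[[[1,0,-4,0,0,0,0],[1,0,-4,0,0,0,0],[1,0,-4,0,0,0,0],[1,0,-3,0,0,0,0],[1,0,-2,0,0,0,0],[1,0,0,0,0,0,0],[1,0,0,0,0,0,0],[1,0,0,0,0,0,0]]]' 40
python3 d.py .640 .151 .26 80.2
```

```text
t: 5.75
tool_pos: [0.497, -0.3847, 0.0979]
orientation: [-1.254, -1.118, 1.123]
force: [0.7, 0.1, -5.3]
opening: 0.0558
t: 6.55
tool_pos: [0.4964, -0.3841, 0.2786]
orientation: [-1.254, -1.118, 1.123]
force: [0.1, 0.4, -5.8]
opening: 0.056
t 6.55 pos [ 0.4964 -0.3841  0.2786] jaw 83.25 open 0.056 F [ 0.1  0.4 -5.8] q1,6 [ -42. -126.]
turn [-0.48  3.05  0.15] shift cm [55.17  1.86 -5.04]
```

```bash

python3 -m creep '[[[1,2,0,0,-0.5,3,0],[1,4,0,-0.4,0,0,0],[1,4.5,0,-0.4,0,0,0],[1,4.5,0,-0.4,0,0,0],[1,4.5,0,-0.4,0,0,0],[1,4.5,0,-0.4,0,0,0],[1,4.5,0,-0.4,0,0,0],[1,4.5,0,-0.4,0,0,0]]]' >/dev/null
python3 -m creep '[[[1,4.5,0,-0.4,0,0,0],[1,4.5,0,-0.4,0,0,0],[1,4.5,0,-0.4,0,0,0],[1,4,0,-0.4,0,0,0],[1,3,0,-0.4,0,0,0],[1,1,0,0,0,0,0],[1,0,0,0,0,0,0],[1,0,0,0,0,0,0]]]' >/dev/null
python3 d.py .640 .151 .26 80.2
```

```text
t 8.15 pos [0.625  0.1662 0.2402] jaw 79.86 open 0.0559 F [-0.2 -0.6 -4.6] q1,6 [ 10. -70.]
turn [-3.17 -0.34  0.1 ] shift cm [-1.24 -1.98 -1.74]
```

```bash

python3 -m creep '[[[1,-0.6,-1,-0.8,-1.6,0,0],[1,-0.6,-1,-0.8,-1.6,-0.3,0],[1,0,0,0,0,0,0],[1,0,0,0,0,0,0],[1,0,0,0,0,0,0],[1,0,0,0,0,0,0],[1,0,0,0,0,0,0],[1,0,0,0,0,0,0]]]' >/dev/null
python3 d.py .640 .151 .26 80.2
python3 - <<'E'
from h import *
for n in("wrist","top"):
    c=cam(n);save(c,n+"2.png");P=pts(c)
    X,Y,Z=P[...,0],P[...,1],P[...,2]
    for lo,hi in((.155,.175),(.225,.3)):
        m=(Z>lo)&(Z<hi)&(abs(X-.64)<.12)&(abs(Y-.15)<.09)
        k,l,st,ce=cv2.connectedComponentsWithStats(m.astype(np.uint8))
        for i in range(1,k):
            if st[i,4]>150:
                q=P[l==i];print(n,lo,ce[i].round(),st[i],q[:,2].mean().round(4),np.round(cv2.minAreaRect((q[:,:2]*1000).astype(np.float32))[0]),cv2.minAreaRect((q[:,:2]*1000).astype(np.float32))[1:])
a=[cv2.imread("pics/%s2.png"%n) for n in("wrist","top")]
cv2.imwrite("pics/m2.png",np.vstack([a[0][:,:],cv2.resize(a[1][90:220,200:408],(640,400))])[::1,::1][:800])
b=cv2.imread("pics/m2.png");cv2.imwrite("pics/m2.png",cv2.resize(b,(480,600)))
E
```

```text
t 8.95 pos [0.6406 0.1437 0.2623] jaw 79.78 open 0.0556 F [ 0.1  0.  -4.9] q1,6 [  8. -72.]
turn [ 0.38 -0.42  0.03] shift cm [0.71 0.23 0.18]
wrist 0.155 [327. 138.] [293 134  69   9 616] 0.164 [588. 161.] ((56.06522750854492, 5.936888217926025), 79.7594985961914)
wrist 0.225 [318. 220.] [  214   143   211   144 19820] 0.2819 [616. 149.] ((88.42088317871094, 67.31983947753906), 80.04354095458984)
wrist 0.225 [318. 338.] [ 264  321  109   35 3739] 0.2824 [677. 138.] ((56.503875732421875, 23.85187530517578), 79.27047729492188)
top 0.225 [259. 151.] [247 139  24  24 401] 0.2766 [608. 156.] ((70.38900756835938, 49.613948822021484), 76.50420379638672)
```

View pics/m2.png

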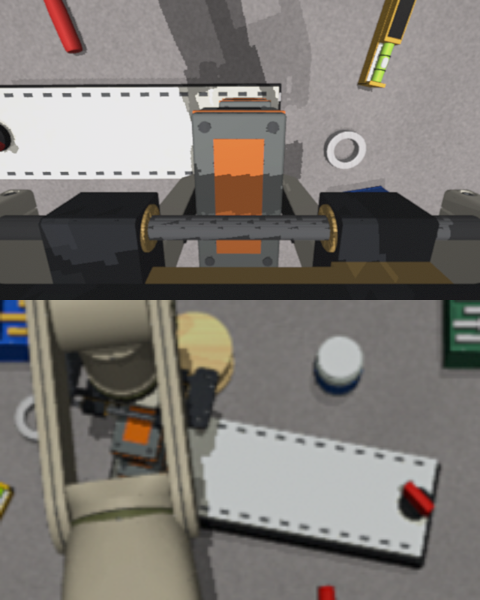

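Wrist view: the module is held straight, and the near strip of the column top shows at (327,138), where the wrist and top cameras agree. Next I'll measure the module's offset in the tool.

```bash

python3 - <<'E'
from h import *
s=readout.read_state();M=Ro.from_rotvec(s["orientation"]).as_matrix();p=s["tool_pos"]
c=cam("wrist");P=pts(c);T=(P-p)@M
m=(abs(P[...,2]-.282)<.006)&(abs(T[...,0])<.035)&(abs(T[...,2])<.08)
q=T[m];print(np.percentile(q,[0.5,5,50,95,99.5],axis=0).round(4))
for a in(.035,.045):
  k=q[(q[:,2]>.02)];print("x ext",k[:,0].min(),k[:,0].max(),"z ext",q[:,2].min(),q[:,2].max())
k=q[(q[:,2]>.02)];A=np.c_[k[:,[0,2]],np.ones(len(k))];print("plane",np.linalg.lstsq(A,k[:,1],rcond=None)[0])
E
```

```text
[[-0.0303 -0.0239 -0.0477]
 [-0.0249 -0.0214 -0.0421]
 [ 0.0005 -0.0202  0.02  ]
 [ 0.026  -0.0189  0.0552]
 [ 0.0304 -0.016   0.0581]]
x ext -0.02752802148961559 0.028720595423184322 z ext -0.049179593749119475 0.058353073155510006
x ext -0.02752802148961559 0.028720595423184322 z ext -0.049179593749119475 0.058353073155510006
plane [-0.00686277  0.01590451 -0.02091618]
```

```bash

python3 -m creep '[[[1,0.8,1,-0.2,0.4,-0.4,0],[1,0,2,0,0,0,0],[1,0,2,0,0,0,0],[1,0,0.5,0,0,0,0],[1,0,0,0,0,0,0],[1,0,0,0,0,0,0],[1,0,0,0,0,0,0],[1,0,0,0,0,0,0]]]' >/dev/null
python3 d.py .644 .150 .1895 80.2
```

```text
t 9.9 pos [0.6454 0.1547 0.205 ] jaw 80.37 open 0.056 F [-0.2 -0.5 -4.8] q1,6 [  9. -71.]
turn [-0.04  0.17  0.11] shift cm [-0.49  1.55  0.06]
```

```bash

python3 -m creep '[[[1,-0.4,0,0,0,0,0],[1,0,0.3,0,0,0,0],[1,0,0.3,0,0,0,0],[1,0,0.3,0,0,0,0],[1,0,0.3,0,0,0,0],[1,0,0,0,0,0,0],[1,0,0,0,0,0,0],[1,0,0,0,0,0,0]]]' >/dev/null
python3 d.py .644 .150 .1895 80.2
```

```text
t 10.7 pos [0.6455 0.1502 0.1939] jaw 80.35 open 0.0557 F [ 0.2  0.6 -4.3] q1,6 [  9. -72.]
turn [0.11 0.15 0.16] shift cm [-0.05  0.44  0.14]
```

```bash

python3 -m creep '[[[1,0,0.15,0.1,0,0,0],[1,0,0.15,0,0,0,0],[1,0,0.1,0,0,0,0],[1,0,0,0,0,0,0],[1,0,0,0,0,0,0],[1,0,0,0,0,0,0],[1,0,0,0,0,0,0],[1,0,0,0,0,0,0]]]' >/dev/null
python3 d.py .644 .150 .1895 80.2
```

```text
t 11.5 pos [0.6448 0.1506 0.1906] jaw 80.36 open 0.0556 F [-1.3 -0.5 -4.3] q1,6 [  9. -72.]
turn [0.18 0.16 0.18] shift cm [-0.07  0.11  0.06]
```

```bash

python3 -m creep '[[[1,0,0.15,0,0,0,0],[1,0,0.1,0,0,0,0],[1,0,0,0,0,0,0],[1,0,0,0,0,0,0],[1,0,0,0,0,0,0],[1,0,0,0,0,0,0],[1,0,0,0,0,0,0],[1,0,0,0,0,0,0]]]' >/dev/null
python3 d.py .644 .150 .1895 80.2
```

```text
t 12.3 pos [0.6452 0.1507 0.1904] jaw 80.35 open 0.056 F [-2.4 -0.2 -2.1] q1,6 [  9. -72.]
turn [0.3  0.15 0.21] shift cm [-0.09  0.09  0.11]
```

```bash

python3 -m creep '[[[0,0,0,0,0,0,0],[0,0,0,0,0,0,0],[0,0,0,0,0,0,0],[0,0,0,0,0,0,0],[0,0,0,0,0,0,0],[0,0,0,0,0,0,0],[0,0,-0.5,0,0,0,0],[0,0,-1,0,0,0,0]]]'
python3 -m creep '[[[0,0,-3,0,0,0,0],[0,0,-3,0,0,0,0],[0,0,-3,0,0,0,0],[0,0,-2,0,0,0,0],[0,0,0,0,0,0,0],[0,0,0,0,0,0,0],[0,0,0,0,0,0,0],[0,0,0,0,0,0,0]]]' >/dev/null
python3 d.py .513 .407 .30 68.4
python3 - <<'E'
from h import *
c=cam("wrist");save(c,"w3.png");P=pts(c);X,Y,Z=P[...,0],P[...,1],P[...,2]
m=(abs(Z-.21)<.008)&(abs(X-.64)<.09)&(abs(Y-.15)<.06)
k,l,st,ce=cv2.connectedComponentsWithStats(m.astype(np.uint8));
for i in range(1,k):
  if st[i,4]>150: q=P[l==i];print(ce[i],st[i],np.median(q[:,2]),cv2.minAreaRect((q[:,:2]*1000).astype(np.float32)))
E
```

```text
t: 13.1
tool_pos: [0.6459, 0.1508, 0.2063]
orientation: [-1.287, -1.091, 1.078]
force: [0.1, 0.9, -0.9]
opening: 0.0927
t 13.9 pos [0.6446 0.1504 0.3239] jaw 80.36 open 0.0932 F [-1.   0.9 -0.2] q1,6 [  9. -72.]
turn [ 0.48 11.95  0.34] shift cm [19.02  2.39 21.69]
[318.31308475 191.88908475] [ 286  133   66  120 7375] 0.21046509889345008 ((642.1906127929688, 152.24139404296875), (56.10940933227539, 110.11833190917969), 80.39637756347656)
```

View pics/w3.png

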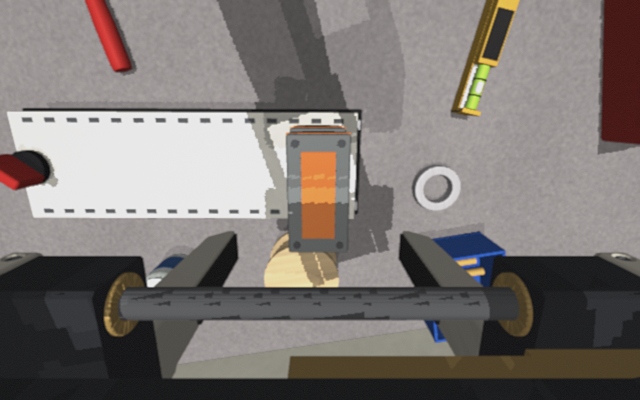

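Wrist view: the module (318,192) sits squarely on the column, about 2 mm off centre, with its top at 0.2105. Next is the level.

```bash

python3 -m creep '[[[0,0,0,0,0.5,6,0.3],[0,0,0,0,0,6,0],[0,3,0,3.4,0,0,0],[0,3,0,3.4,0,0,0],[0,3,0,3.4,0,0,0],[0,3,0.5,3.4,0,0,0],[0,3,0.5,3.4,0,0,0],[0,2,0.5,2.3,0,0,0]]]' >/dev/null
python3 -m creep '[[[0,2,0.8,2.3,0,0,0],[0,0,0,0,0,0,0],[0,0,0,0,0,0,0],[0,0,0,0,0,0,0],[0,0,0,0,0,0,0],[0,0,0,0,0,0,0],[0,0,0,0,0,0,0],[0,0,0,0,0,0,0]]]' >/dev/null
python3 d.py .513 .407 .24 68.4
```

```text
t 15.55 pos [0.509  0.4101 0.2834] jaw 67.38 open 0.0931 F [-0.6  0.1 -0.1] q1,6 [ 34. -33.]
turn [-0.96 -1.03 -1.04] shift cm [-0.14  4.34 -0.49]
```

```bash

python3 -m creep '[[[0,0,1.5,-0.2,-1,-1,-1],[0,0,1.5,-0.2,0,0,0],[0,0,1,0,0,0,0],[0,0,0,0,0,0,0],[0,0,0,0,0,0,0],[0,0,0,0,0,0,0],[0,0,0,0,0,0,0],[0,0,0,0,0,0,0]]]' >/dev/null
python3 d.py .513 .407 .24 68.4
python3 - <<'E'
from h import *
c=cam("wrist");save(c,"w4.png");P=pts(c);X,Y,Z=P[...,0],P[...,1],P[...,2]
m=(abs(Z-.04)<.008)&(abs(X-.51)<.13)&(abs(Y-.41)<.1)
k,l,st,ce=cv2.connectedComponentsWithStats(m.astype(np.uint8));
for i in range(1,k):
  if st[i,4]>150: q=P[l==i];print(ce[i],st[i],np.median(q[:,2]),cv2.minAreaRect((q[:,:2]*1000).astype(np.float32)))
E
```

```text
t 16.35 pos [0.5139 0.4078 0.2434] jaw 68.22 open 0.0931 F [-0.2  0.6  1. ] q1,6 [ 34. -34.]
turn [ 0.08 -0.18  0.04] shift cm [-0.11  0.34  0.05]
[317.62548843 165.92846408] [ 306   91   24  168 3327] 0.0403795189220947 ((514.0344848632812, 408.1462097167969), (25.906108856201172, 200.13055419921875), 68.26089477539062)
```

View pics/w4.png

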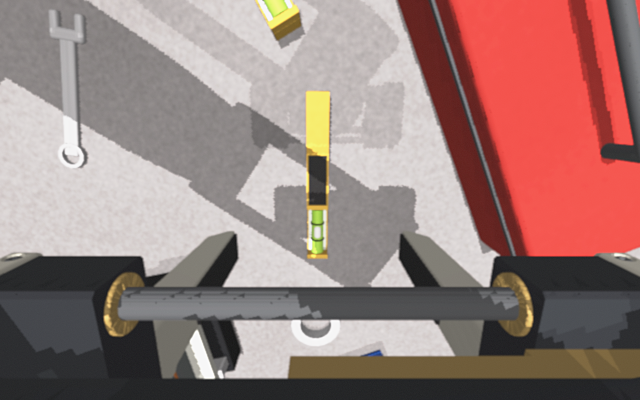

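Wrist view: the level measures 200x26 mm and is centred between the jaws at (318,166). I'll descend and grip it.

```bash

python3 -m creep '[[[0,0,3,0,0,0,0],[0,0,4,0,0,0,0],[0,0,4,0,0,0,0],[0,0,4,0,0,0,0],[0,0,2.5,0,0,0,0],[0,0,1,0,0,0,0],[0,0,0,0,0,0,0],[0,0,0,0,0,0,0]]]' >/dev/null
python3 d.py .514 .408 .02 68.3
```

```text
t 17.2 pos [0.5185 0.4113 0.0597] jaw 68.24 open 0.0929 F [0.5 0.2 0.3] q1,6 [ 34. -34.]
turn [ 0.47 -0.06  0.62] shift cm [-0.47  3.97  0.3 ]
```

```bash

python3 -m creep '[[[0,-0.4,1.5,0.2,0,0,0.4],[0,0,1.5,0,0,0,0],[0,0,0.6,0,0,0,0],[0,0,0.3,0,0,0,0],[1,0,0,0,0,0,0],[1,0,0,0,0,0,0],[1,0,0,0,0,0,0],[1,0,0,0,0,0,0]]]' 50 >/dev/null
python3 d.py .514 .408 .02 68.3
python3 -m creep '[[[1,0,0,0,0,0,0],[1,0,0,0,0,0,0],[1,0,0,0,0,0,0],[1,0,0,0,0,0,0],[1,0,0,0,0,0,0],[1,0,0,0,0,0,0],[1,0,0,0,0,0,0],[1,0,0,0,0,0,0]]]' 50
python3 d.py .514 .408 .02 68.3
```

```text
t 18.0 pos [0.5189 0.4106 0.0235] jaw 68.24 open 0.0655 F [ 0.6 -0.6  0.1] q1,6 [ 34. -34.]
turn [ 0.76 -0.06  0.62] shift cm [-0.43  0.35  0.36]
t: 18.8
tool_pos: [0.5191, 0.4101, 0.0245]
orientation: [-1.371, -0.939, 0.912]
force: [-0.5, -0.9, 1.3]
opening: 0.0256
t 18.8 pos [0.5191 0.4101 0.0245] jaw 68.24 open 0.0256 F [-0.5 -0.9  1.3] q1,6 [ 34. -34.]
turn [ 0.79 -0.07  0.58] shift cm [-0.38  0.45  0.4 ]
```

```bash

python3 -m creep '[[[1,0,-1,0,0,0,0],[1,0,-3,0,0,0,0],[1,0,-4,0,0,0,0],[1,0,-4,0,0,0,0],[1,0,-4,0,0,0,0],[1,0,-4,0,0,0,0],[1,0,-4,0,0,0,0],[1,0,-3,0,0,0,0]]]' >/dev/null
python3 -m creep '[[[1,0,0,0,0,8,0],[1,0,0,0,0,8,0],[1,0,0,0,0,8,0],[1,0,0,0,0,8,0],[1,0,0,0,0,8,0],[1,0,0,0,0,8,0],[1,0,0,0,0,8,0],[1,0,0,0,0,8,0]]]' >/dev/null
python3 -m creep '[[[1,0,0,0,0,7.5,0],[1,0,0,0,0,7,0],[1,0,0,0,0,0,0],[1,0,0,0,0,0,0],[1,0,0,0,0,0,0],[1,0,0,0,0,0,0],[1,0,0,0,0,0,0],[1,0,0,0,0,0,0]]]'
python3 d.py .611 -.016 .30 -10.1
```

```text
t: 21.2
tool_pos: [0.5068, 0.4083, 0.3023]
orientation: [-1.563, 0.172, -0.174]
force: [-0.1, -0.0, -4.4]
opening: 0.0256
t 21.2 pos [0.5068 0.4083 0.3023] jaw -12.65 open 0.0256 F [-0.1 -0.  -4.4] q1,6 [34. 47.]
turn [-0.04 -2.55  0.07] shift cm [ 17.7    0.23 -39.94]
```

```bash

python3 -m creep '[[[1,1,0,-2,0,-2.5,0],[1,2,0,-4.2,0,0,0],[1,2,0,-4.2,0,0,0],[1,2,0,-4.2,0,0,0],[1,2,0,-4.2,0,0,0],[1,2,0,-4.2,0,0,0],[1,2,0,-4.2,0,0,0],[1,2,0,-4.2,0,0,0]]]' >/dev/null
python3 -m creep '[[[1,2,0,-4.2,0,0,0],[1,1,0,-3,0,0,0],[1,0.5,0,-1,0,0,0],[1,0,0,0,0,0,0],[1,0,0,0,0,0,0],[1,0,0,0,0,0,0],[1,0,0,0,0,0,0],[1,0,0,0,0,0,0]]]' >/dev/null
python3 d.py .611 -.016 .30 -10.1
```

```text
t 22.8 pos [ 0.6235 -0.024   0.3021] jaw -9.22 open 0.0259 F [ 0.1  0.3 -4.7] q1,6 [-7.  2.]
turn [-0.21  0.88  0.2 ] shift cm [-1.37  0.21  0.57]
```

```bash

python3 -m creep '[[[1,-0.7,1,0.1,0,0.8,0],[1,-0.7,3,0.1,0,0,0],[1,0,4,0,0,0,0],[1,0,4,0,0,0,0],[1,0,3,0,0,0,0],[1,0,1.5,0,0,0,0],[1,0,0,0,0,0,0],[1,0,0,0,0,0,0]]]' >/dev/null
python3 d.py .6105 -.019 .0985 -10.1
python3 - <<'E'
from h import *
s=readout.read_state();M=Ro.from_rotvec(s["orientation"]).as_matrix();p=s["tool_pos"]
c=cam("wrist");save(c,"w5.png");P=pts(c);T=(P-p)@M
m=(abs(T[...,0])<.012)&(abs(T[...,1]+.016)<.008)&(abs(T[...,2])<.12)
q=T[m];print(len(q),q.min(0),q.max(0))
A=np.c_[P[m][:,:2],np.ones(len(q))];print("level plane",np.linalg.lstsq(A,P[m][:,2],rcond=None)[0])
E
```

```text
t 23.6 pos [ 0.6126 -0.0123  0.1368] jaw -9.51 open 0.0258 F [ 0.5 -0.7 -3.7] q1,6 [-6.  3.]
turn [-0.3   0.59  0.67] shift cm [-0.09  3.83 -0.7 ]
14263 [-0.01199948 -0.01971629 -0.05744083] [ 0.01199755 -0.00819069  0.1033061 ]
level plane [0.00873646 0.02248861 0.1475019 ]
```

```bash

python3 -m creep '[[[1,0,1,-0.3,-0.8,0.6,0.5],[1,0,1,-0.3,0,0,0],[1,0,0.6,0,0,0,0],[1,0,0.4,0,0,0,0],[1,0,0.2,0,0,0,0],[1,0,0,0,0,0,0],[1,0,0,0,0,0,0],[1,0,0,0,0,0,0]]]' >/dev/null
python3 d.py .6105 -.019 .0985 -10.1
```

```text
t 24.45 pos [ 0.6157 -0.0196  0.1082] jaw -10.2 open 0.026 F [-0.7  0.1 -5.8] q1,6 [-6.  4.]
turn [ 0.53 -0.1   0.66] shift cm [-0.52  0.97 -0.03]
```

```bash

python3 -m creep '[[[1,-0.4,0.3,0,0,0,0.4],[1,0,0.25,0,0,0,0],[1,0,0.2,0,0,0,0],[1,0,0.1,0,0,0,0],[1,0,0,0,0,0,0],[1,0,0,0,0,0,0],[1,0,0,0,0,0,0],[1,0,0,0,0,0,0]]]' >/dev/null
python3 d.py .6105 -.019 .0985 -10.1
```

```text
t 25.25 pos [ 0.6118 -0.0188  0.0995] jaw -10.19 open 0.0254 F [ 0.3  0.3 -4.3] q1,6 [-6.  4.]
turn [ 0.53 -0.1   0.28] shift cm [-0.12  0.1  -0.04]
```

```bash

python3 -m creep '[[[1,0,0.15,0,0,0,0],[1,0,0.15,0,0,0,0],[1,0,0,0,0,0,0],[1,0,0,0,0,0,0],[1,0,0,0,0,0,0],[1,0,0,0,0,0,0],[1,0,0,0,0,0,0],[1,0,0,0,0,0,0]]]' >/dev/null
python3 d.py .6105 -.019 .0985 -10.1
```

```text
t 26.05 pos [ 0.6124 -0.0189  0.0982] jaw -10.2 open 0.0259 F [-0.4  0.  -3.2] q1,6 [-6.  4.]
turn [ 0.52 -0.1   0.36] shift cm [-0.19 -0.03 -0.04]
```

```bash

python3 -m creep '[[[1,0,0.15,0,0,0,0],[1,0,0,0,0,0,0],[0,0,0,0,0,0,0],[0,0,0,0,0,0,0],[0,0,0,0,0,0,0],[0,0,0,0,0,0,0],[0,0,0,0,0,0,0],[0,0,0,0,0,0,0]]]'
python3 -m creep '[[[0,0,0,0,0,0,0],[0,0,0,0,0,0,0],[0,0,-0.5,0,0,0,0],[0,0,-2,0,0,0,0],[0,0,-3,0,0,0,0],[0,0,-4,0,0,0,0],[0,0,-4,0,0,0,0],[0,0,-2,0,0,0,0]]]' >/dev/null
python3 d.py .575 -.213 .22 -49.8
python3 - <<'E'
from h import *
c=cam("wrist");save(c,"w6.png");P=pts(c);X,Y,Z=P[...,0],P[...,1],P[...,2]
m=(abs(Z-.1145)<.01)&(abs(X-.61)<.05)&(abs(Y+.016)<.13)
k,l,st,ce=cv2.connectedComponentsWithStats(m.astype(np.uint8));
for i in range(1,k):
  if st[i,4]>150: q=P[l==i];print(ce[i],st[i],np.median(q[:,2]),cv2.minAreaRect((q[:,:2]*1000).astype(np.float32)))
E
```

```text
t: 26.85
tool_pos: [0.6145, -0.0192, 0.1002]
orientation: [-1.576, 0.132, -0.148]
force: [0.6, -0.9, 0.2]
opening: 0.0693
t 27.65 pos [ 0.6097 -0.0172  0.2563] jaw -10.2 open 0.0926 F [ 1.7 -0.2 -0.1] q1,6 [-6.  4.]
turn [ 0.51 39.6   0.23] shift cm [ 12.72   3.63 -15.29]
[321.64740492 169.62450095] [ 308   81   29  199 4759] 0.11428711636461433 ((613.1959838867188, -15.042266845703125), (200.46002197265625, 26.041484832763672), 79.83643341064453)
```

View pics/w6.png

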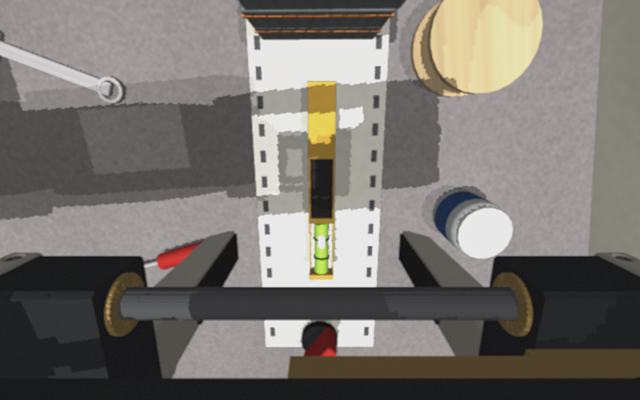

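Wrist view: the level lies at (321,170), flat and lengthwise, 2 mm from the middle. The bubble at (321,241) is shifted towards the hinged end. Now to the foot.

```bash

python3 -m creep '[[[0,0,0,0,0.5,8,0.2],[0,0,0,0,0,8,0],[0,0,0,0,0,8,0],[0,0,0,0,0,8,0],[0,0,0,0,0,7.5,0],[0,2.5,0,-3,0,0,0],[0,2.5,0,-3,0,0,0],[0,2.5,0.5,-3,0,0,0]]]' >/dev/null
python3 -m creep '[[[0,2.5,1,-3,0,0,0],[0,2,1,-2.5,0,0,0],[0,1,0,-1,0,0,0],[0,0,0,0,0,0,0],[0,0,0,0,0,0,0],[0,0,0,0,0,0,0],[0,0,0,0,0,0,0],[0,0,0,0,0,0,0]]]' >/dev/null
python3 d.py .575 -.213 .22 -49.8
python3 - <<'E'
from h import *
c=cam("wrist");save(c,"w7.png");P=pts(c);X,Y,Z=P[...,0],P[...,1],P[...,2]
m=(Z>.112)&(Z<.14)&(abs(X-.575)<.06)&(abs(Y+.213)<.06)
k,l,st,ce=cv2.connectedComponentsWithStats(m.astype(np.uint8));
for i in range(1,k):
  if st[i,4]>100: q=P[l==i];print(ce[i],st[i],np.median(q[:,2]),cv2.minAreaRect((q[:,:2]*1000).astype(np.float32)))
E
```

```text
t 29.3 pos [ 0.5731 -0.2164  0.2389] jaw -51.06 open 0.093 F [-0.6 -0.3 -0.3] q1,6 [-26.  25.]
turn [-0.51 -1.26  0.37] shift cm [-0.14  1.89  0.36]
[316.78784267 194.03575685] [308 167  18  56 839] 0.12474664588409178 ((575.6682739257812, -212.95176696777344), (50.33280563354492, 13.954914093017578), 42.62833023071289)
```

Wrist: the wing measures 50.3 x 14.0 mm, with its centre at (0.5757,-0.213) and jaw angle -47.4°.

```bash

python3 -m creep '[[[0,0,2,0.4,-0.5,-3.6,0.3],[0,0,3,0,0,0,0],[0,0,3,0,0,0,0],[0,0,2,0,0,0,0],[0,0,0.5,0,0,0,0],[0,0,0,0,0,0,0],[0,0,0,0,0,0,0],[0,0,0,0,0,0,0]]]' >/dev/null
python3 d.py .5757 -.213 .105 -47.4
```

```text
t 30.15 pos [ 0.5809 -0.2111  0.1364] jaw -46.99 open 0.0927 F [ 0.3 -0.2 -0.6] q1,6 [-25.  22.]
turn [-0.2   0.41  0.52] shift cm [-0.22  3.14 -0.51]
```

```bash

python3 -m creep '[[[0,-0.2,1,-0.5,0,0.3,0.4],[0,0,1,0,0,0,0],[0,0,0.6,0,0,0,0],[0,0,0.3,0,0,0,0],[0,0,0,0,0,0,0],[0,0,0,0,0,0,0],[0,0,0,0,0,0,0],[0,0,0,0,0,0,0]]]' >/dev/null
python3 d.py .5757 -.213 .105 -47.4
```

```text
t 30.95 pos [ 0.5771 -0.2143  0.1078] jaw -47.35 open 0.0929 F [-0.6 -0.5  0.1] q1,6 [-25.  22.]
turn [-0.3   0.06  0.31] shift cm [-0.19  0.28 -0.02]
```

```bash

python3 -m creep '[[[1,-0.15,0.2,0,0,0,0],[1,0,0,0,0,0,0],[1,0,0,0,0,0,0],[1,0,0,0,0,0,0],[1,0,0,0,0,0,0],[1,0,0,0,0,0,0],[1,0,0,0,0,0,0],[1,0,0,0,0,0,0]]]' 55 >/dev/null
python3 -m creep '[[[1,0,0,0,0,0,0],[1,0,0,0,0,0,0],[1,0,0,0,0,0,0],[1,0,0,0,0,0,0],[1,0,0,0,0,0,0],[1,0,0,0,0,0,0],[1,0,0,0,0,0,0],[1,0,0,0,0,0,0]]]' 55 >/dev/null
python3 d.py .5757 -.213 .105 -47.4
python3 - <<'E'
from h import *
a=cv2.imread("pics/w6.png")[215:285,285:357]
c=cam("wrist");save(c,"w8.png");b=c["frame"][:,:,::-1]
o=np.zeros((600,800,3),np.uint8);o[:200,:206]=cv2.resize(a,(206,200),interpolation=cv2.INTER_CUBIC);o[200:,:640]=b
cv2.imwrite("pics/m8.png",o)
c=cam("top");save(c,"t8.png");b=c["frame"][:,:,::-1][120:210,230:400];o[:200,300:678]=cv2.resize(b,(378,200),interpolation=cv2.INTER_CUBIC)
cv2.imwrite("pics/m8.png",o)
E
```

```text
t 32.55 pos [ 0.5762 -0.2129  0.1064] jaw -47.36 open 0.0138 F [ 0.2 -0.   1.3] q1,6 [-25.  22.]
turn [-0.33  0.04  0.31] shift cm [-0.03  0.14 -0.05]
```

View pics/m8.png

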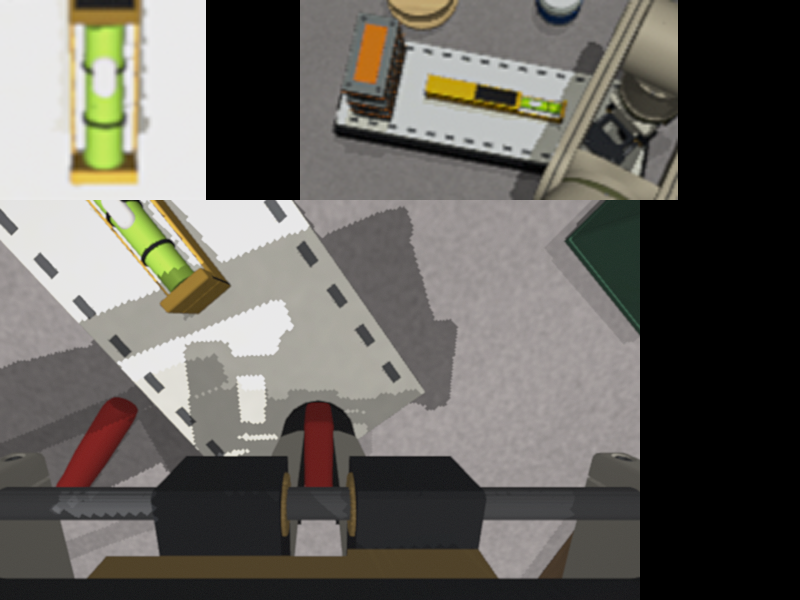

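The wrist crop puts the bubble about 6 mm off towards the hinged end: lines at rows 65 and 122 of the crop, bubble at 77. The plate slope of 4.7 mrad suggests about 7.5 mm. The top view still sees the vial. I'll turn about 40° clockwise.

```bash

python3 -m creep '[[[1,0,-0.02,0,0,5,0],[1,0,-0.02,0,0,5,0],[1,0,-0.02,0,0,5,0],[1,0,-0.02,0,0,5,0],[1,0,-0.02,0,0,5,0],[1,0,-0.02,0,0,5,0],[1,0,-0.02,0,0,5,0],[1,0,-0.02,0,0,5,0]]]'
python3 -m creep '[[[1,0,0,0,0,0,0],[1,0,0,0,0,0,0],[1,0,0,0,0,0,0],[1,0,0,0,0,0,0],[1,0,0,0,0,0,0],[1,0,0,0,0,0,0],[1,0,0,0,0,0,0],[1,0,0,0,0,0,0]]]'
python3 d.py .5757 -.213 .105 -87.4
python3 - <<'E'
from h import *
s=readout.read_state();print("torque",s["wrist_torque"])
o=np.zeros((600,800,3),np.uint8)
c=cam("wrist");save(c,"w9.png");o[200:,:640]=c["frame"][:,:,::-1]
c=cam("top");save(c,"t9.png");b=c["frame"][:,:,::-1][145:185,250:370];o[:200,:600]=cv2.resize(b,(600,200),interpolation=cv2.INTER_CUBIC)
cv2.imwrite("pics/m9.png",o)
E
```

```text
t: 33.45
tool_pos: [0.5763, -0.213, 0.1082]
orientation: [-1.215, 1.186, -1.197]
force: [0.2, 0.2, 1.0]
opening: 0.0134
t: 34.25
tool_pos: [0.5763, -0.213, 0.1082]
orientation: [-1.219, 1.181, -1.193]
force: [0.6, 1.5, 0.1]
opening: 0.0137
t 34.25 pos [ 0.5763 -0.213   0.1082] jaw -88.32 open 0.0137 F [0.6 1.5 0.1] q1,6 [-25.  63.]
turn [-0.44 -0.92  0.12] shift cm [ 0.    0.32 -0.06]
torque [ 0.11546224  0.52528406 -0.07127677]
```

View pics/m9.png

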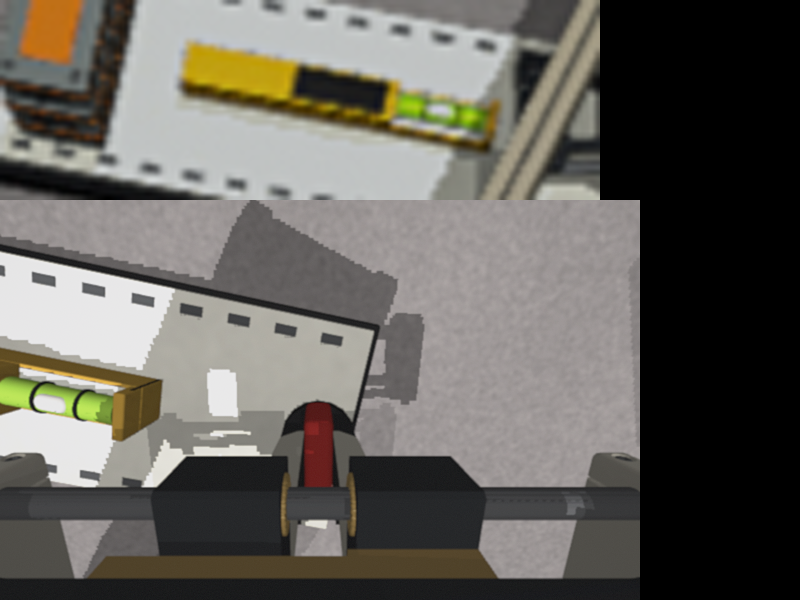

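Wrist view now shows the vial at left: lines at (37,391) and (79,403), bubble at about (50,400). It is still towards the hinge. I'll measure it numerically in both views.

```bash
cat > bub.py <<'E'
from h import *
import sys
u=np.array([-.177,-.984]);L=np.array([.6132,-.015])
def an(c,tag,cs=None):
    P=pts(c);g=c["frame"].astype(int);hsv=cv2.cvtColor(c["frame"],cv2.COLOR_RGB2HSV)
    s=(P[...,:2]-L)@u;w=(P[...,:2]-L)@np.array([.984,-.177])
    reg=(abs(w)<.009)&(s>.038)&(s<.095)&(P[...,2]>.095)
    gr=reg&(hsv[...,0]>30)&(hsv[...,0]<50)&(hsv[...,1]>100)
    # profile along s of brightness & saturation
    wh=reg&(hsv[...,1]<110)&(hsv[...,2]>140)&(abs(w)<.005); bl=reg&(hsv[...,2]<90)&(abs(w)<.007)
    e=np.arange(.036,.098,.002)
    H=lambda m:np.histogram(s[m],e)[0]
    print(tag,"green ext",s[gr].min().round(4),s[gr].max().round(4))
    for n,m in(("s",None),("wh",wh),("bl",bl)):
        print(n,(e[:-1]*1000+1).astype(int) if m is None else H(m))
    if wh.any(): print("bubble",s[wh].mean()*1000)
    return
if __name__=="__main__":
    for n in sys.argv[1:]:
        an(cam(n),n)
E
python3 bub.py wrist top
```

```text
wrist green ext 0.038 0.0939
s [37 39 41 43 45 47 49 51 53 55 57 59 61 63 65 67 69 71 73 75 77 79 81 83
 85 87 89 91 93 95 97]
wh [ 0  0  0  2  1  1  0  0  0 10 32 64 64 68 79 75 75 36  0  0  0  0  0  0
  0  0  0  0  0  0  0]
bl [ 0  2  0  0  0  0  0  1  8 85 16  1  0  0  0  0  0  0  1 39 60  1  0  0
  0  0  0  0  0  0  0]
bubble 63.96188804081053
top green ext 0.0383 0.0926
s [37 39 41 43 45 47 49 51 53 55 57 59 61 63 65 67 69 71 73 75 77 79 81 83
 85 87 89 91 93 95 97]
wh [0 0 0 0 0 0 0 1 0 0 1 2 1 2 1 2 2 0 1 0 0 0 0 0 0 0 0 0 0 0 0]
bl [0 0 0 0 0 0 0 0 0 0 0 0 0 0 0 0 0 0 0 0 0 0 0 0 0 0 0 0 0 0 0]
bubble 63.262016158186896
```

```bash

python3 -m creep '[[[1,0,-0.02,0,0,4,0],[1,0,-0.02,0,0,4,0],[1,0,0,0,0,0,0],[1,0,0,0,0,0,0],[1,0,0,0,0,0,0],[1,0,0,0,0,0,0],[1,0,0,0,0,0,0],[1,0,0,0,0,0,0]]]' >/dev/null
python3 -m creep '[[[1,0,0,0,0,0,0],[1,0,0,0,0,0,0],[1,0,0,0,0,0,0],[1,0,0,0,0,0,0],[1,0,0,0,0,0,0],[1,0,0,0,0,0,0],[1,0,0,0,0,0,0],[1,0,0,0,0,0,0]]]'
python3 d.py .5757 -.213 .105 -97; python3 bub.py wrist
```

```text
t: 36.05
tool_pos: [0.5763, -0.213, 0.1085]
orientation: [-1.152, 1.282, -1.293]
force: [0.4, 1.3, 0.4]
opening: 0.0135
t 36.05 pos [ 0.5763 -0.213   0.1085] jaw -96.18 open 0.0135 F [0.4 1.3 0.4] q1,6 [-25.  71.]
turn [-0.45  0.82  0.06] shift cm [ 0.01  0.35 -0.06]
wrist green ext 0.038 0.0942
s [37 39 41 43 45 47 49 51 53 55 57 59 61 63 65 67 69 71 73 75 77 79 81 83
 85 87 89 91 93 95 97]
wh [ 0  0  1  0  0  0  0  0  0  3 16 39 54 64 70 66 67 75 13  0  1  0  0  2
  0  0  0  0  0  0  0]
bl [ 0  3  1  0  0  0  0  2 11 81 18  0  0  0  0  0  0  0  1 36 51  2  0  0
  0  0  0  0  0  0  0]
bubble 65.49759708446271
```

Bubble at 65.5 and line centre at 65.8 mm, so it is centred. Now release and go over the level.

```bash

python3 -m creep '[[[0.5,0,0,0,0,0,0],[0.5,0,0,0,0,0,0],[0.5,0,0,0,0,0,0],[0.5,0,0,0,0,0,0],[0.5,0,0,0,0,0,0],[0.5,0,-1,0,0,0,0],[0.5,0,-3,0,0,0,0],[0.5,0,-3,0,0,0,0]]]'
python3 -m creep '[[[0.5,0,-3,0,0,0,0],[1,0,-1,0,0,4,0],[1,0,0,0,0,0,0],[1,0,0,0,0,0,0],[1,0,0,0,0,0,0],[1,0,0,0,0,0,0],[1,0,0,0,0,0,0],[1,0,0,0,0,0,0]]]' >/dev/null
python3 d.py .6132 -.015 .17 -100.2; python3 bub.py wrist
```

```text
t: 36.9
tool_pos: [0.5727, -0.2116, 0.1755]
orientation: [-1.156, 1.29, -1.286]
force: [0.4, -0.2, 0.2]
opening: 0.0464
t 37.7 pos [ 0.5738 -0.2122  0.2224] jaw -99.99 open 0.0007 F [ 1.  -0.8  0.1] q1,6 [-25.  75.]
turn [-0.25  0.21 -0.01] shift cm [-20.11   5.24   0.39]
wrist green ext 0.0382 0.094
s [37 39 41 43 45 47 49 51 53 55 57 59 61 63 65 67 69 71 73 75 77 79 81 83
 85 87 89 91 93 95 97]
wh [ 0  0  0  0  0  0  0  0  0  0 10 17 23 24 24 21 23 22  6  0  0  0  0  0
  0  0  0  0  0  0  0]
bl [ 0  0  0  0  0  0  0  0  0 21  1  0  0  0  0  0  0  0  1 10 11  1  0  0
  0  0  0  0  0  0  0]
bubble 64.9411891550394
```

```bash

python3 -m creep '[[[1,-4,0,0.1,0,0,0],[1,-4.5,0,0.1,0,0,0],[1,-4.5,0,0.1,0,0,0],[1,-4,0,0.1,0,0,0],[1,-3,0,0,0,0,0],[1,0,0,0,0,0,0],[1,0,0,0,0,0,0],[1,0,0,0,0,0,0]]]' >/dev/null
python3 d.py .6132 -.015 .17 -100.2
```

```text
t 38.55 pos [ 0.6122 -0.0107  0.219 ] jaw -100.11 open 0.0004 F [-0.3 -0.3  0.1] q1,6 [-6. 94.]
turn [0.01 0.09 0.03] shift cm [0.4  4.9  0.17]
```

```bash

python3 -m creep '[[[1,0.4,2,0.1,0,0,0],[1,0,3,0,0,0,0],[1,0,2,0,0,0,0],[1,0,0.8,0,0,0,0],[1,0,0,0,0,0,0],[1,0,0,0,0,0,0],[1,0,0,0,0,0,0],[1,0,0,0,0,0,0]]]' >/dev/null
python3 d.py .6132 -.015 .1255 -100.2
```

```text
t 39.35 pos [ 0.6142 -0.0239  0.1431] jaw -100.65 open 0.0005 F [-0.4  1.1 -0.2] q1,6 [-7. 94.]
turn [-0.35 -0.45  0.1 ] shift cm [-0.86  1.76 -0.26]
```

```bash

python3 -m creep '[[[1,-0.7,0.4,-0.2,0,0,0],[1,0,0.4,0,0,0,0],[1,0,0.2,0,0,0,0],[1,0,0.2,0,0,0,0],[1,0,0,0,0,0,0],[1,0,0,0,0,0,0],[1,0,0,0,0,0,0],[1,0,0,0,0,0,0]]]' >/dev/null
python3 d.py .6132 -.015 .1255 -100.2
```

```text
t 40.15 pos [ 0.6147 -0.0155  0.132 ] jaw -100.59 open 0.0004 F [-0.5 -0.6  0.3] q1,6 [-6. 94.]
turn [-0.53 -0.39  0.08] shift cm [-0.03  0.65 -0.16]
```

```bash

python3 -m creep '[[[1,0,0.2,-0.15,0,0,0],[1,0,0.2,0,0,0,0],[1,0,0.1,0,0,0,0],[1,0,0,0,0,0,0],[1,0,0,0,0,0,0],[1,0,0,0,0,0,0],[1,0,0,0,0,0,0],[1,0,0,0,0,0,0]]]' 
python3 -m creep '[[[1,0,0.1,0,0,0,0],[1,0,0,0,0,0,0],[1,0,0,0,0,0,0],[1,0,0,0,0,0,0],[1,0,0,0,0,0,0],[1,0,0,0,0,0,0],[1,0,0,0,0,0,0],[1,0,0,0,0,0,0]]]'
python3 d.py .6132 -.015 .1255 -100.2
```

```text
t: 40.95
tool_pos: [0.6132, -0.0154, 0.1267]
orientation: [-1.111, 1.336, -1.35]
force: [0.5, -0.6, -0.3]
opening: 0.0007
t: 41.75
tool_pos: [0.6136, -0.0155, 0.1263]
orientation: [-1.11, 1.335, -1.351]
force: [-0.9, -0.2, 0.6]
opening: 0.0005
t 41.75 pos [ 0.6136 -0.0155  0.1263] jaw -100.6 open 0.0005 F [-0.9 -0.2  0.6] q1,6 [-6. 94.]
turn [-0.6  -0.4   0.08] shift cm [-0.04  0.08 -0.05]
```

```bash

python3 -m creep '[[[1,0,0.1,0,0,0,0],[1,0,0.1,0,0,0,0],[1,0,0,0,0,0,0],[1,0,0,0,0,0,0],[1,0,0,0,0,0,0],[1,0,0,0,0,0,0],[1,0,0,0,0,0,0],[1,0,0,0,0,0,0]]]' 
python3 -m creep '[[[1,0,0.1,0,0,0,0],[1,0,0,0,0,0,0],[1,0,0,0,0,0,0],[1,0,0,0,0,0,0],[1,0,0,0,0,0,0],[1,0,0,0,0,0,0],[1,0,0,0,0,0,0],[1,0,0,0,0,0,0]]]'
```

```text
t: 42.55
tool_pos: [0.614, -0.0155, 0.1263]
orientation: [-1.11, 1.334, -1.351]
force: [-0.6, 0.1, 1.8]
opening: 0.0004
t: 43.35
tool_pos: [0.6142, -0.0155, 0.1263]
orientation: [-1.109, 1.334, -1.351]
force: [-0.7, -0.5, 1.7]
opening: 0.0006
```

```bash

python3 -m creep '[[[1,0,0.1,0,0,0,0],[1,0,0.1,0,0,0,0],[1,0,0.1,0,0,0,0],[1,0,0.1,0,0,0,0],[1,0,0.1,0,0,0,0],[1,0,0.1,0,0,0,0],[1,0,0.1,0,0,0,0],[1,0,0.1,0,0,0,0]]]'
```

```text
t: 44.15
tool_pos: [0.6144, -0.0156, 0.1263]
orientation: [-1.109, 1.332, -1.352]
force: [-5.7, -0.3, 8.9]
opening: 0.0003
```

```bash

python3 -m creep '[[[1,0,0.05,-0.1,0,0,0],[1,0,0.05,-0.1,0,0,0],[1,0,0.05,-0.1,0,0,0],[1,0,0.05,-0.1,0,0,0],[1,0,0.05,-0.05,0,0,0],[1,0,0.05,0,0,0,0],[1,0,0.05,0,0,0,0],[1,0,0.05,0,0,0,0]]]'; python3 d.py .6132 -.015 .1255 -100.2; python3 bub.py wrist
```

```text
t: 44.95
tool_pos: [0.6137, -0.0154, 0.1263]
orientation: [-1.102, 1.325, -1.357]
force: [-2.3, 0.2, 7.9]
opening: 0.0005
t 44.95 pos [ 0.6137 -0.0154  0.1263] jaw -100.58 open 0.0005 F [-2.3  0.2  7.9] q1,6 [-6. 95.]
turn [-1.34 -0.38  0.08] shift cm [-0.03  0.08 -0.05]
wrist green ext 0.038 0.0948
s [37 39 41 43 45 47 49 51 53 55 57 59 61 63 65 67 69 71 73 75 77 79 81 83
 85 87 89 91 93 95 97]
wh [ 0  0  0  0  0  0  0  0  0  0  0 23 27 29 30 28 29  4  0  0  0  0  0  0
  0  0  0  0  0  0  0]
bl [  0   0   0   0   0   0   0   0  11  66   1   0   0   0   0   0   0   0
   1  78 856 870   1   0   0   0   0   1   9  30   0]
bubble 64.34290740541978
```

```bash

python3 -m creep '[[[1,0,0.08,-0.05,-0.1,0,0],[1,0,0.08,-0.05,-0.1,0,0],[1,0,0.08,-0.05,-0.1,0,0],[1,0,0.08,-0.05,-0.1,0,0],[1,0,0.08,0,0,0,0],[1,0,0.08,0,0,0,0],[1,0,0.08,0,0,0,0],[1,0,0.08,0,0,0,0]]]'; python3 d.py .6132 -.015 .1255 -100.2; python3 - <<'E'
from h import *
o=np.zeros((600,800,3),np.uint8)
c=cam("wrist");o[:400,:640]=c["frame"][:,:,::-1]
import bub;bub.an(c,"w")
c=cam("top");b=c["frame"][:,:,::-1][120:210,230:400];o[400:,:378]=cv2.resize(b,(378,200))
c=cam("side");b=c["frame"][:,:,::-1][150:290,270:450];o[400:,400:657]=cv2.resize(b,(257,200))
cv2.imwrite("pics/m10.png",o);print(readout.read_state()["force"])
E
```

```text
t: 45.8
tool_pos: [0.6137, -0.0154, 0.1263]
orientation: [-1.103, 1.326, -1.356]
force: [-2.0, -0.5, 9.5]
opening: 0.0004
t 45.8 pos [ 0.6137 -0.0154  0.1263] jaw -100.58 open 0.0004 F [-2.  -0.5  9.5] q1,6 [-6. 94.]
turn [-1.24 -0.38  0.08] shift cm [-0.03  0.08 -0.06]
w green ext 0.038 0.0949
s [37 39 41 43 45 47 49 51 53 55 57 59 61 63 65 67 69 71 73 75 77 79 81 83
 85 87 89 91 93 95 97]
wh [ 0  0  0  0  0  0  0  0  0  0  0 27 27 27 31 32 24  3  0  0  0  0  0  0
  0  0  0  0  0  0  0]
bl [  0   0   0   0   0   0   0   0  14  64   0   0   0   0   0   0   0   0
   0  79 820 855   0   0   0   0   0   0   8  34   0]
bubble 64.18319264491463
[-2.24541968 -0.32734411  9.88422595]
```

View pics/m10.png

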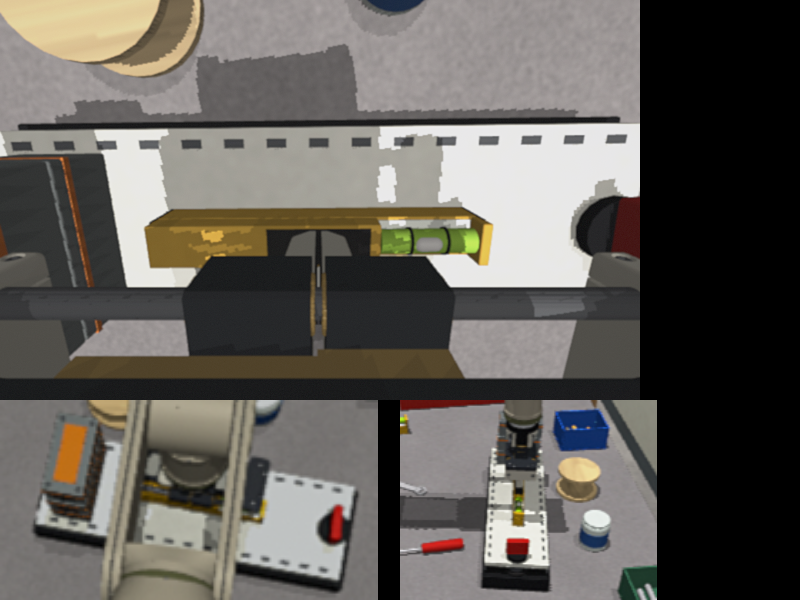

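The final picture shows the bubble at (428,242) between lines at columns 410 and 447, so it is centred. The press is steady at about 9.9 N and the module is on the column. Handing in.

```bash
python3 -c "
from plant import robot,readout
s=readout.read_state();print(s['t'],s['force']);print(robot.close_job())"
```

```text
45.95 [-2.24541968 -0.32734411  9.88422595]
the job is handed in; nothing more can be done
None
```

I handed the job in at t = 46 s, with the arm still pressing on the level; no verdict was reported.

- **Module:** It stands on the column and is let go. The wrist camera put it about 2.5 mm from the column centre, with yaw within about 0.3° and its top at 0.2105 m, which is the expected height. I did not measure it again after that, but the last picture shows it still in place.
- **Level:** It lies lengthwise and flat, about 2 to 3 mm from the middle of the shelf, and was let go before the foot was turned.
- **Foot:** I turned it about 49° clockwise. While I still held the foot, the bubble was 0.3 mm from centre.
- **Bubble while pressing:** In the last picture the bubble is centred between its lines to within a pixel. The depth profile gave roughly 1 mm towards the hinged end, and both are inside the 3.5 mm limit.
- **Press:** The arm pressed down with 9.9 N, so with the level's own weight about 14 N bears on the shelf. There was also a sideways force of about 2 N. The tool was tilted about 1.2° from vertical, which I left.
- **Bystanders:** I never moved or touched them on purpose. I did not measure their positions again at the end.

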